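Stand the handle scales on end in the drying rack

ROBOT

A 7-joint arm with a two-finger parallel gripper is mounted at the origin on the work surface; the furniture and walls round the work are solid. World frame = base frame: x ahead of the robot, y to its left, z up, the work surface at z = 0. Lengths are in m, angles in degrees, forces in N, time in s.
With the tool pointing down it reaches from about 0.425 to 0.875 m from the base axis. Payload 4.7 kg.
Tool frame: the origin (TCP) lies at the centre of the arm's flange, where the gripper is bolted on; the fingertips stand 182 mm ahead of it and the grasp point (between the pads) lies 164 mm ahead of it (env.grip_depth is the distance from the TCP to the grasp point, in m); z points along the fingers, y is the line along which they close (so a half turn about z gives the same grasp; the last joint's range is limited). The gripper opens to 87 mm and grips with 3 to 60 N. Pads are 19 mm wide; open, the fingers measure 117 mm over their backs; the gripper's body (75 mm by 190 mm) begins 51 mm behind the grasp point.
Start: joints at [72.313, 18.392, -4.016, 83.108, 1.295, 78.541, -3.26], TCP at [0.206, -0.616, 0.405] pointing down, gripper open.
Joint ranges: [-163.93, 163.93], [-17.29, 119.83], [-79.2, 71.16], [3.27, 140.29], [-89.18, 269.18], [5.43, 117.66], [-154.24, 154.24]. Speed limits (degrees/s): [147.25, 147.25, 180, 180, 180, 180, 180].

INTERFACE

Orientations are given as [roll, pitch, yaw] about the fixed x, y, z axes, in that order (R = Rz(yaw) Ry(pitch) Rx(roll)).
In Python, from cell import env gives the robot as it stands. The module is installed in compiled form; this text tells all that it offers.
- The arm moves only by the tool send_rows, never from a script. Its arguments are lists of equal length, an entry for each row: "xyz": the shift along the tool's x, y, z in m, a list of three; "rotation": the turn, a rotation vector about the tool's x, y, z in rad, a list of three; "jaw": the opening, from 0 (shut) to 1 (fully open). A call has 1 to 20 rows; each row shifts and turns the commanded pose from where the row before left it, along the tool's axes as they then stand; what a row does not reach is not made up. A row lasts 1/10 s, in which the tool goes at most 50 mm and 8.59 degrees, less where a joint would pass 70% of its speed; a pose out of reach is approached as far as the arm can. A call is refused whole if a number of a shift passes 0.05 or a number of a turn 0.15, either way. A call with a gripper value outside its range is refused whole. The fingers move at their own pace and stop on an object; "newtons" is the grip in N (left out, the last holds). Time passes only in rows, so rows that do not move let the fingers close. It gives the time, the measured TCP pose, the force, the opening and the grip force at its end, in the units of the state.
- env.get_obs(): the state, without advancing time (a new reading comes with each control period).
- env.read_camera(name): name is "side" or "top"; returns a dict with "image" (400x640x3 uint8, blue, green, red), "fx", "fy", "cx", "cy" (pixels), "R" (3x3) and "t" (3): a world point X has camera coordinates R X + t. Camera axes: x right, y down, z forward; pixel columns grow to the right and rows downward; lengths in m; the calibration is good to about 2 mm. A picture is of the moment at which its call begins. There is no depth.
- env.sign_off(): hands the job in; it is judged then, once.
The state is a dict: "time_s": time; "qpos": joint angles; "joint_velocities": joint speeds; "effort": joint torques, N m; "tool_pos": TCP position; "tool_rot": TCP orientation; "force": force on the tool from outside, world axes, zero at the start; "wrist_torque": the same for the moment, N m; "grip_width": finger opening in m; "grasp_force": force on a finger pad.
Only numpy, scipy, OpenCV 4.12 (cv2) and the standard library are available. Lean on these libraries where they do the work, as an engineer would, in place of code of your own. Each camera call takes 0.05 s, during which the arm holds its last target. There are 200 camera calls.

TASK

Two freshly oiled wooden knife-handle scales lie flat on the bench, one on each side of the drawer cabinet. Stand each one upright on its short thin end in the three-bay drying rack, one in each of the two empty bays, standing free on the rack floor and leaning on nothing, so that both faces can dry. Leave the scale already standing in the middle bay, the tin and the aerosol can standing where they are.

Things in the scene. Friction and masses are not known exactly. Their poses are not given: they have to be found in the camera images.
- scale_1: wooden knife-handle scale, a plain red-brown rectangular slat 38 x 125 x 10 mm, about 60 g (it varies), lying flat on the bench, on the left or the right of the green drawer cabinet. Origin: centre of the 38 x 125 mm face that was underneath when lying flat (so 5 mm off mid-thickness); x along the 38 mm width, y along the 125 mm length, z through the 10 mm thickness
- scale_2: wooden knife-handle scale, a plain red-brown rectangular slat 38 x 125 x 10 mm, about 60 g (it varies), lying flat on the other side of the cabinet. Origin: centre of the 38 x 125 mm face that was underneath when lying flat (so 5 mm off mid-thickness); x along the 38 mm width, y along the 125 mm length, z through the 10 mm thickness
- old_scale: wooden knife-handle scale, a plain red-brown rectangular slat 38 x 125 x 10 mm, about 60 g (it varies), standing on end in the middle bay, broad faces across the rack; leave it. Origin: centre of the 38 x 125 mm face that was underneath before it was stood up (so 5 mm off mid-thickness); x along the 38 mm width, y along the 125 mm length, z through the 10 mm thickness
- rack: drying rack of plywood and pale wood strips, fixed to the bench left of the cabinet, 204 (x) x 74 (y) x 38 (z) mm: 8 mm floor, three bays in a row along x, walls and dividers 6 mm thick and 30 mm high above the floor. Origin: centre of the underside; x runs along the row of bays, away from the robot; z up
- bay_near (a point): centre of the floor of the near (robot-side) end bay of the rack (8 mm above the bench); axes as the rack. The bay is open above, 60 mm long (rack x) and 62 mm wide (rack y) inside, with 30 mm high walls
- bay_mid (a point): centre of the floor of the middle (occupied) bay of the rack (8 mm above the bench); axes as the rack. The bay is open above, 60 mm long (rack x) and 62 mm wide (rack y) inside, with 30 mm high walls
- bay_far (a point): centre of the floor of the far end bay of the rack (8 mm above the bench); axes as the rack. The bay is open above, 60 mm long (rack x) and 62 mm wide (rack y) inside, with 30 mm high walls
- lube_can: upright aerosol can, 59 mm diameter, 225 mm tall, leave alone. Origin: centre of its foot
- bits_tin: open metal tin, 83 mm wide, 77 mm tall, leave alone. Origin: centre of its foot
- drawer_cabinet: fixed green drawer cabinet with its lowest-but-one drawer a little open, an obstacle: 225 mm tall, 268 mm wide (y), reaching from 115 mm before (-x) to 100 mm behind its origin. Origin: centre of its underside. A fixed blue toolbox with its lid up stands right of the robot, within x -0.07 to 0.29 m, y -0.27 to -0.54 m, z up to 0.28 m
Mind the look-alikes: they are no part of the job. What is shaped like the old_scale but purple is not meant.

How it is judged:
By the outcome, as a careful person would: the job done as asked, in the order asked, and still so for the second after the job is handed in, with the robot touching nothing.
It also fails if it takes over 67 s, if anything falls off the work surface, if the arm or the gripper's body presses on something with over 40 N, if the wrist force passes 120 N, or if a joint passes its speed limit or range.

## Working session

There is one attempt and no reset: what is moved stays moved. The work goes in short steps, Python scripts to look and compute and a tool call to move; the robot and the scene stay as the last step left them, time stands still between calls to the robot, and variables do not carry over. Pictures are saved under pics/ and viewed, at most 10 in all, crops included, and the job is handed in when it is done.

Besides the shell and the picture viewer there is one more tool, called as name(argument=value, ...) on one line, values as JSON. send_rows: Moves the arm, as the interface text tells. Its arguments: {"type":"object","properties":{"xyz":{"type":"array"},"rotation":{"type":"array"},"jaw":{"type":"array"},"newtons":{"type":"number"}},"required":["xyz","rotation","jaw"]}

```bash
mkdir -p pics; python3 - <<'E'
from cell import env
import cv2, numpy as np
for n in("top","side"):
    c=env.read_camera(n); cv2.imwrite(f"pics/{n}0.png",c["image"])
    print(n,c["fx"],c["fy"],c["cx"],c["cy"],np.round(c["R"],4).tolist(),np.round(c["t"],4).tolist())
o=env.get_obs(); print(o)
E
```

```text
top 368.2332969743283 368.2332969743283 320.30067544002014 197.88250817169666 [[0.0004, -0.9997, -0.0257], [-0.9972, 0.0015, -0.0742], [0.0742, 0.0257, -0.9969]] [0.0909, 0.4251, 1.0545]
side 432.10459775782454 432.10459775782454 318.7384542175928 195.56494738853186 [[-0.6243, 0.7812, -0.0009], [0.5453, 0.435, -0.7165], [-0.5594, -0.4478, -0.6975]] [0.1805, -0.2143, 1.8352]
{'time_s': 0.1, 'qpos': array([72.31519549, 18.43388846, -4.0157439 , 83.16655976,  1.29504425,
       78.54029574, -3.26035953]), 'joint_velocities': array([ 0.05151901, -0.12712394, -0.03882041, -0.18751796,  0.06004695,
        0.0053463 ,  0.00293944]), 'effort': array([-1.66609411e-04, -4.92572379e+01, -4.05823784e-01, -3.13396668e+01,
       -6.41825167e-02,  3.95200239e-02,  7.69706185e-05]), 'tool_pos': array([ 0.20608477, -0.61627876,  0.40379297]), 'tool_rot': array([-1.79904488e+02,  5.34858801e-03,  1.84942244e+01]), 'force': array([ 0.43395523,  0.15960741, -0.89833317]), 'wrist_torque': array([ 0.05649473,  0.0542208 , -0.03083634]), 'grasp_force': 0.0, 'grip_width': 0.08677175357609945}
```

View pics/top0.png

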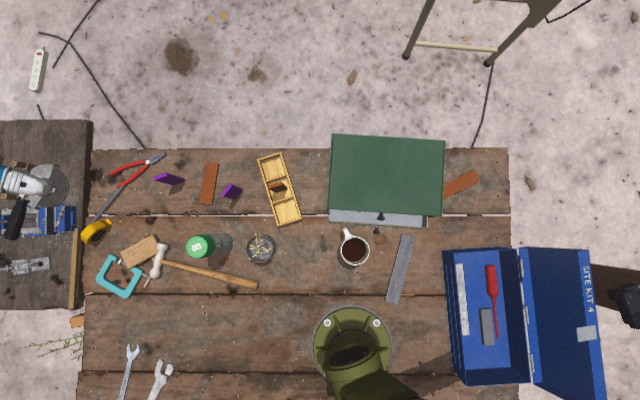

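View pics/side0.png

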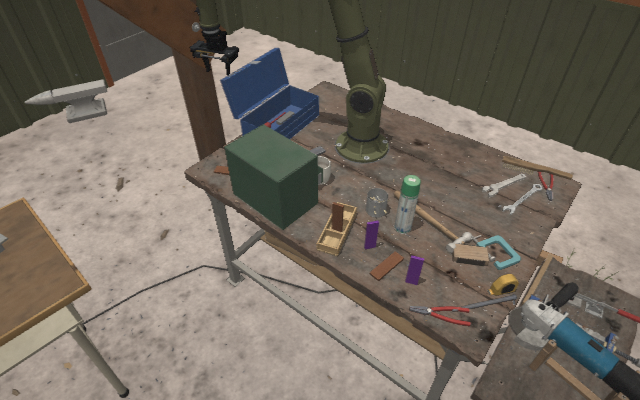

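The top view shows these candidates:
- Red-brown slat left of the cabinet at (209,183).
- Red-brown slat right of the cabinet at (461,184).
- The old scale standing in the rack's middle bay at (278,188).
- Purple decoys standing at (168,179) and (232,191).
- A tan block at (139,250).

I choose (209,183) and (461,184). The tin is at (260,248), the can at (200,246) and the rack runs from (270,158) to (288,222).

```bash
cat > h.py <<'E'
import numpy as np, cv2
from cell import env
def ray(c,uv,z):
    R=np.array(c["R"]);t=np.array(c["t"])
    d=R.T@np.array([(uv[0]-c["cx"])/c["fx"],(uv[1]-c["cy"])/c["fy"],1.]);o=-R.T@t
    return o+d*(z-o[2])/d[2]
def proj(c,X):
    p=np.array(c["R"])@np.array(X)+c["t"]; return np.array([c["cx"]+c["fx"]*p[0]/p[2],c["cy"]+c["fy"]*p[1]/p[2]])
E
python3 - <<'E'
from h import *
c=env.read_camera("top"); im=c["image"]
hsv=cv2.cvtColor(im,cv2.COLOR_BGR2HSV)
print([hsv[y,x].tolist() for x,y in((209,183),(461,184),(300,200),(280,170),(285,210))])
for name,(x0,y0,x1,y1) in dict(L=(192,155,225,212),Rt=(444,160,495,206)).items():
    s=im[y0:y1,x0:x1].astype(int); m=((s[...,2]-s[...,0]>55)&(s[...,2]-s[...,1]>30)).astype(np.uint8)
    n,l,st,_=cv2.connectedComponentsWithStats(m); k=1+np.argmax(st[1:,4]); 
    ys,xs=np.nonzero(l==k); P=np.array([ray(c,(x+x0,y+y0),.008)[:2] for x,y in zip(xs,ys)],np.float32)
    r=cv2.minAreaRect(P); print(name,len(xs),r, cv2.boxPoints(r).round(3).tolist())
a=cv2.resize(im[130:270,140:310],None,fx=4,fy=4,interpolation=cv2.INTER_CUBIC)
cv2.imwrite("pics/a.png",a[:560])
b=cv2.resize(im[150:230,425:515],None,fx=6,fy=6,interpolation=cv2.INTER_CUBIC); cv2.imwrite("pics/b.png",b)
E
```

```text
[[13, 169, 148], [11, 164, 146], [14, 77, 129], [21, 116, 231], [19, 121, 228]]
L 536 ((0.4715031683444977, 0.4229619801044464), (0.03761952742934227, 0.12613597512245178), 81.87635803222656) [[0.4059999883174896, 0.4129999876022339], [0.531000018119812, 0.39500001072883606], [0.5370000004768372, 0.43299999833106995], [0.41200000047683716, 0.44999998807907104]]
Rt 497 ((0.4665753245353699, -0.3135702610015869), (0.03909026086330414, 0.1173131987452507), 27.299793243408203) [[0.421999990940094, -0.27000001072883606], [0.47600001096725464, -0.375], [0.5109999775886536, -0.3569999933242798], [0.4569999873638153, -0.25200000405311584]]
```

View pics/a.png

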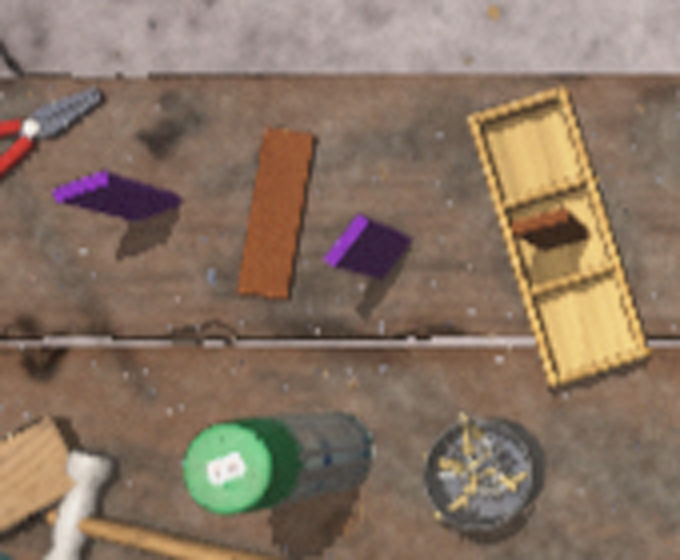

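View pics/b.png

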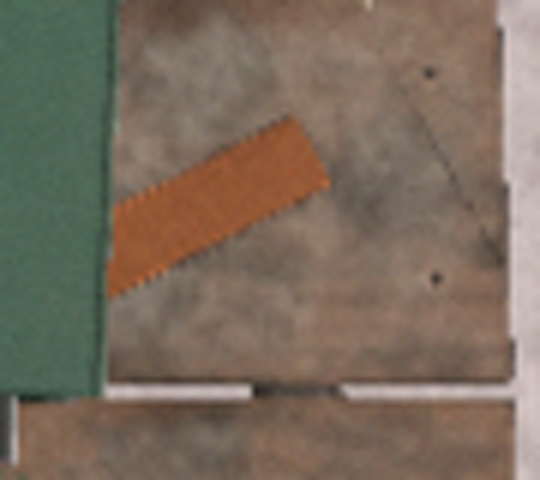

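The crops show two bare red-brown slats. The left one is unobstructed, and the cabinet hides the left end of the right one. Both match the description. The rack rim corners in crop a are at (470,118), (568,88), (648,353) and (552,388).

```bash
python3 - <<'E'
from h import *
from scipy.optimize import least_squares as LS
t=env.read_camera("top"); s=env.read_camera("side")
R=np.array(t["R"]);print("cam",-R.T@t["t"])
q=lambda x,y:(140+(x+.5)/4-.5,130+(y+.5)/4-.5)
C=[q(470,118),q(568,88),q(648,353),q(552,388)]
W=np.array([ray(t,p,.038)[:2] for p in C]); print("rim",W.round(3).tolist())
loc=np.array([[.102,.037],[.102,-.037],[-.102,-.037],[-.102,.037]])
def f(p):
    c,s_=np.cos(p[2]),np.sin(p[2]); return (loc@np.array([[c,s_],[-s_,c]])+p[:2]-W).ravel()
r=LS(f,[.45,.2,.3]); p=r.x; print("rack",p[:2].round(4),np.degrees(p[2]),(r.fun*1e3).round(1))
u=np.array([np.cos(p[2]),np.sin(p[2])])
for n,d in(("near",-.066),("mid",0),("far",.066)): print(n,(p[:2]+d*u).round(4))
# cabinet top corners
print("cab",[ray(t,x,.225)[:2].round(3).tolist() for x in((331,135),(445,140),(443,215),(329,208))])
# purple: top-view extreme pts at z .125 and base
for n,xs in dict(PL=[(55,195),(105,172)],PR=[(325,262),(358,214)]).items(): print(n,"top",[ray(t,q(*x),.125)[:2].round(3).tolist() for x in xs])
for n,xs in dict(PL=[(130,220),(182,203)],PR=[(378,280),(410,240)]).items(): print(n,"base",[ray(t,q(*x),0)[:2].round(3).tolist() for x in xs])
print("can",ray(t,(200,246),.225)[:2],"tin",ray(t,(260,249),.05)[:2])
# side check of left slat
m=s["image"].astype(int); 
for n,pt in dict(L=(.4715,.423,.01),near=(*(p[:2]-.066*u),.008),oldtop=(*p[:2],.133)).items(): print(n,proj(s,pt).round(1))
E
```

```text
cam [0.34560548 0.06310253 1.08510491]
rim [[0.536, 0.273], [0.558, 0.202], [0.367, 0.143], [0.342, 0.211]]
rack [0.4505 0.2073] 17.407672230526018 [ 0.7  0.5  1.3  0.7 -2.3 -1.7  0.4  0.6]
near [0.3876 0.1876]
mid [0.4505 0.2073]
far [0.5135 0.2271]
cab [[0.559, 0.06], [0.546, -0.208], [0.369, -0.199], [0.386, 0.065]]
PL top [[0.47, 0.532], [0.485, 0.498]]
PR top [[0.425, 0.35], [0.457, 0.329]]
PL base [[0.467, 0.535], [0.48, 0.496]]
PR base [[0.422, 0.347], [0.451, 0.324]]
can [0.29716455 0.36682912] tin [0.27927116 0.25878929]
L [386.8 264.6]
near [342.8 216.2]
oldtop [337.6 203.7]
```

send_rows(xyz=[[0,0,0],[0,0,0],[0,0,0],[0,0,0]], rotation=[[0,0,0.1],[0,0,0.1],[0,0.1,0],[0,0.1,0]], jaw=[1,1,1,1])

```text
time_s: 0.65
tool_pos: [0.2071, -0.6162, 0.4048]
tool_rot: [180.0, -11.7, 7.1]
force: [-0.3, 0.4, -0.3]
grip_width: 0.0871
grasp_force: 0.0
```

```bash
python3 - <<'E'
from h import *
o=env.get_obs(); print(*[ (k,np.round(o[k],4).tolist()) for k in("qpos","tool_pos","tool_rot")])
E
```

```text
('qpos', [75.5574, 17.7213, -4.0335, 84.4071, -10.5446, 75.8513, -8.7483]) ('tool_pos', [0.2071, -0.6162, 0.4048]) ('tool_rot', [179.9884, -11.6735, 7.1138])
```

send_rows(xyz=[[0.04,0.005,0],[0.04,0.005,0],[0.04,0.005,0],[0.04,0.005,0],[0.04,0.005,0],[0.04,0.005,0],[0,0,0]], rotation=[[0,0,0],[0,0,0],[0,0,0],[0,0,0],[0,0,0],[0,0,0],[0.1,0,0]], jaw=[1,1,1,1,1,0.7,0.7])

```text
time_s: 1.35
tool_pos: [0.451, -0.6129, 0.454]
tool_rot: [-174.2, -11.8, 7.6]
force: [0.9, 2.0, -0.3]
grip_width: 0.078
grasp_force: 0.0
```

```bash
cat > kin.py <<'E'
import numpy as np, json
from scipy.spatial.transform import Rotation as Ro
from scipy.optimize import least_squares as LS
from cell import env
def fk(q,P,s):
    q=np.radians(q); h,a,b,d,e,o1,o7=P
    Z=lambda x:Ro.from_euler('z',x).as_matrix(); Y=lambda x:Ro.from_euler('y',x).as_matrix()
    R=Z(s[0]*q[0]+o1); p=np.array([0,0,h]); R=R@Y(q[1])@Z(s[1]*q[2]); p=p+R@[e,0,a]
    R=R@Y(q[3]); p=p+R@[-e,0,0]; R=R@Z(s[2]*q[4]); p=p+R@[0,0,b]; R=R@Y(q[5])@Z(s[3]*q[6]+o7); return p+R@[0,0,d],R
D=[([72.31519549,18.43388846,-4.0157439,83.16655976,1.29504425,78.54029574,-3.26035953],[.20608477,-.61627876,.40379297],[-179.904488,.0053,18.4942]),
([75.5574,17.7213,-4.0335,84.4071,-10.5446,75.8513,-8.7483],[.2071,-.6162,.4048],[179.9884,-11.6735,7.1138])]
def fit(D):
    best=None
    for s in np.ndindex(2,2,2,2):
        s=1-2*np.array(s)
        for o1 in (0,np.pi,-2.5):
          for o7 in (0,1.57,3.14,-1.57):
            def f(P):
                r=[]
                for q,t,rpy in D:
                    p,R=fk(q,P,s); r+=list((p-t)); r+=list((Ro.from_matrix(R).inv()*Ro.from_euler('xyz',rpy,degrees=True)).as_rotvec()*.3)
                return np.r_[r,1e-3*(P[0]-.35),1e-3*(P[3]-.1),1e-2*P[4]]
            r=LS(f,[.35,.5,.5,.1,0,o1,o7])
            if best is None or r.cost<best[0]: best=(r.cost,r.x,s,np.abs(r.fun[:-3]).max())
    return best
E
python3 - <<'E'
from kin import *
o=env.get_obs(); D.append((o["qpos"],o["tool_pos"],o["tool_rot"])); print([np.round(x,4).tolist() for x in D[-1]])
b=fit(D); print(b); json.dump(dict(P=b[1].tolist(),s=b[2].tolist()),open("m.json","w"))
E
```

```text
[[59.8863, 32.2039, -8.708, 59.0867, -8.519, 88.2288, -29.0139], [0.451, -0.6129, 0.454], [-174.1903, -11.8364, 7.6435]]
(np.float64(1.2186271387704001e-05), array([ 0.25704991,  0.46484893,  0.51080143,  0.19334958,  0.00183638,
       -0.0395786 ,  1.53183743]), array([-1, -1, -1, -1]), np.float64(0.0024577785007497996))
```

```bash
cat > goals.py <<'E'
from kin import *
m=json.load(open("m.json")); P=np.array(m["P"]); S=m["s"]
lo=np.array([-163.93,-17.29,-79.2,3.27,-89.18,5.43,-154.24]);hi=np.array([163.93,119.83,71.16,140.29,269.18,117.66,154.24])
def pose(tip,f,tilt,flip):
    f,t=np.radians(f),np.radians(tilt); fv=np.array([np.cos(f),np.sin(f),0])
    z=np.sin(t)*fv-np.cos(t)*np.array([0,0,1]); y=flip*np.array([-np.sin(f),np.cos(f),0]); R=np.c_[np.cross(y,z),y,z]
    return np.array(tip)-.182*z,R
def ik(T,seeds):
    best=None
    for q0 in seeds:
        def g(q):
            p,R=fk(q,P,S); return np.r_[(p-T[0])*3,Ro.from_matrix(R.T@T[1]).as_rotvec(),1e-4*(q-q0)/10]
        q0=np.clip(q0,lo+1,hi-1); r=LS(g,q0,bounds=(lo,hi)); e=np.abs(r.fun[:6]).max()
        if best is None or e+1e-4*np.abs(r.x-seeds[0]).max()<best[0]: best=(e+1e-4*np.abs(r.x-seeds[0]).max(),r.x,e)
    return best[1],best[2]
def d2(a,az,r): return [a[0]+r*np.cos(np.radians(az)),a[1]+r*np.sin(np.radians(az))]
near=(.3876,.1876);far=(.5135,.2271)
fn,ff=75,90
G=dict(pickR=((.485,-.350,.008),117.2,40),overR=((.485,-.350,.15),117.2,40),placeN=((*d2(near,fn,.003),.116),fn,-50),overN=((*d2(near,fn,.003),.26),fn,-50),
 pickL=((.5165,.4165,.008),172,40),overL=((.5165,.4165,.2),172,40),placeF=((*d2(far,ff,.003),.116),ff,-50),overF=((*d2(far,ff,.003),.26),ff,-50))
E
python3 - <<'E'
from goals import *
q=env.get_obs()["qpos"]; rng=np.random.default_rng(0)
for fl in(1,-1):
    c=q
    for k in("overR","pickR","overN","placeN","overL","pickL","overF","placeF"):
        x,e=ik(pose(*G[k],fl),[c]+[rng.uniform(lo,hi)*.7 for _ in range(25)]); print(fl,k,x.round(0),round(e,4)); c=x
E
```

```text
1 overR [ 21.  50.  38.  62. -33. 117. -98.] 0.0
1 pickR [ 22.  58.  36.  66. -35. 106. -95.] 0.0
1 overN [-21.  26. -35.  88.  32. 118. 108.] 0.0
1 placeN [-23.  35. -33.  94.  33. 106. 100.] 0.0
1 overL [ -42.   50.   27.   52.  -39.  118. -122.] 0.0
1 pickL [ -42.   58.   26.   60.  -39.  103. -115.] 0.0
1 overF [-23.  36. -38.  77.  49. 118. 122.] 0.0
1 placeF [-23.  44. -37.  83.  50. 108. 113.] 0.0
-1 overR [ 73.  65. -73.  62.  30. 116.  36.] 0.0
-1 pickR [ 73.  73. -69.  66.  36. 106.  39.] 0.0
-1 overN [-32.  24. -21.  88.  28. 115. -68.] 0.0
-1 placeN [-25.  35. -30.  94.  32. 105. -79.] 0.0
-1 overL [ -1.  67. -79.  52.  29. 114.  20.] 0.0
-1 pickL [  1.  78. -75.  60.  37. 102.  24.] 0.0
-1 overF [-46.  31.  -3.  77.  36. 109. -48.] 0.0
-1 placeF [-42.  39.  -7.  83.  36.  99. -57.] 0.0
```

```bash
cat > go.py <<'E'
import sys
from goals import *
def go(T):
    o=env.get_obs(); R=Ro.from_euler('xyz',o["tool_rot"],degrees=True).as_matrix(); p=o["tool_pos"]
    rv=Ro.from_matrix(R.T@T[1]).as_rotvec()
    print("q",o["qpos"].round(1),"rotvec",rv.round(3),"|",np.linalg.norm(rv).round(3)," shift in current tool",(R.T@(T[0]-p)).round(4)," in target tool",(T[1].T@(T[0]-p)).round(4)," world",(T[0]-p).round(4),"world z-up in target tool",T[1][2].round(3))
if __name__=="__main__":
    tip,f,t=G[sys.argv[1]]; 
    if len(sys.argv)>2: tip=(tip[0],tip[1],float(sys.argv[2]))
    if len(sys.argv)>3: t=float(sys.argv[3])
    go(pose(tip,f,t,-1))
E
python3 go.py overR 0.2
```

```text
q [ 59.9  32.2  -8.7  59.1  -8.5  88.2 -29. ] rotvec [ 0.768  0.241 -1.734] | 1.912  shift in current tool [ 0.0821 -0.1315  0.1483]  in target tool [0.004  0.1504 0.1529]  world [ 0.0875  0.1589 -0.1145] world z-up in target tool [ 0.643 -0.    -0.766]
```

send_rows(xyz=[[0.02,-0.033,0],[0.02,-0.033,0],[0.02,-0.033,0],[0.02,-0.033,0],[0,0,0],[0,0,0],[0,0,0],[0,0,0],[0,0,0],[0,0,0],[0,0,0],[0,0,0],[0,0,0],[0,0,0],[0,0,0],[0,0,0],[0,0,0],[0,0,0],[0,0,0],[0,0,0]], rotation=[[0,0,0],[0,0,0],[0,0,0],[0,0,0],[0.048,0.015,-0.108],[0.048,0.015,-0.108],[0.048,0.015,-0.108],[0.048,0.015,-0.108],[0.048,0.015,-0.108],[0.048,0.015,-0.108],[0.048,0.015,-0.108],[0.048,0.015,-0.108],[0.048,0.015,-0.108],[0.048,0.015,-0.108],[0.048,0.015,-0.108],[0.048,0.015,-0.108],[0.048,0.015,-0.108],[0.048,0.015,-0.108],[0.048,0.015,-0.108],[0.048,0.015,-0.108]], jaw=[0.7,0.7,0.7,0.7,0.7,0.7,0.7,0.7,0.7,0.7,0.7,0.7,0.7,0.7,0.7,0.7,0.7,0.7,0.7,0.7])

```text
time_s: 3.35
tool_pos: [0.4823, -0.4453, 0.4455]
tool_rot: [178.4, -37.3, 116.0]
force: [0.3, 0.5, 0.2]
grip_width: 0.0603
grasp_force: 0.0
```

```bash
python3 go.py overR 0.1
```

```text
q [ 62.5  35.7 -31.7  62.4  -3.3 117.6  55.5] rotvec [ 0.041  0.048 -0.016] | 0.065  shift in current tool [-0.1506  0.0427  0.1456]  in target tool [-0.1581  0.0459  0.1364]  world [ 0.0561 -0.0088 -0.2061] world z-up in target tool [ 0.643 -0.    -0.766]
```

send_rows(xyz=[[-0.025,0.007,0.024],[-0.025,0.007,0.024],[-0.025,0.007,0.024],[-0.025,0.007,0.024],[-0.025,0.007,0.024],[-0.025,0.007,0.024],[0,0,0],[0,0,0]], rotation=[[0,0,0],[0,0,0],[0,0,0],[0,0,0],[0,0,0],[0,0,0],[0.02,0.024,-0.008],[0.02,0.024,-0.008]], jaw=[0.7,0.7,0.7,0.7,0.7,0.7,0.7,0.7])

```text
time_s: 4.15
tool_pos: [0.5378, -0.4552, 0.2397]
tool_rot: [-179.7, -40.1, 116.8]
force: [1.1, 0.2, -0.1]
grip_width: 0.0612
grasp_force: 0.0
```

```bash
python3 go.py pickR 0.05; python3 - <<'E'
from h import *
c=env.read_camera("top"); cv2.imwrite("pics/c.png",cv2.resize(c["image"][100:260,380:560],None,fx=3.3,fy=3.3,interpolation=cv2.INTER_CUBIC))
E
```

```text
q [ 57.7  49.9 -29.3  64.1   2.1 105.6  57.5] rotvec [-0.    -0.002 -0.005] | 0.006  shift in current tool [-0.0319  0.0013  0.0389]  in target tool [-0.0318  0.0011  0.039 ]  world [ 0.0006  0.0011 -0.0503] world z-up in target tool [ 0.643 -0.    -0.766]
```

View pics/c.png

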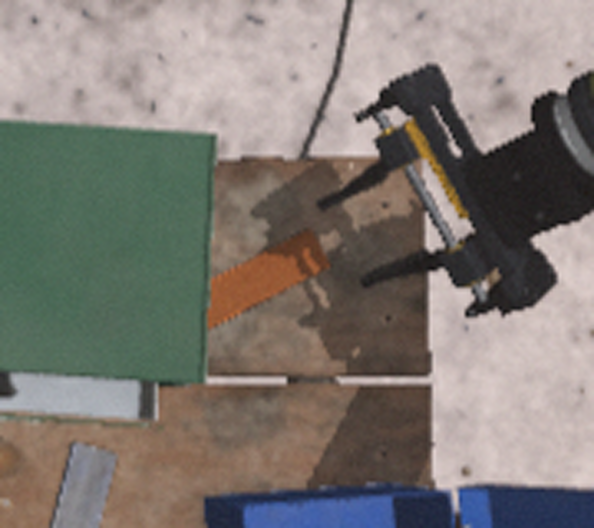

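Fingertips at (320,205) and (365,282) straddle the slat axis near its outer end at (315,250), so I descend.

send_rows(xyz=[[-0.011,0,0.013],[-0.011,0,0.013],[-0.011,0,0.013],[-0.011,0,0.013],[-0.006,0.001,0.007],[-0.004,0,0.005],[0,0,0]], rotation=[[0,0,0],[0,0,0],[0,0,0],[0,0,0],[0,0,0],[0,0,0],[0,0,0]], jaw=[0.7,0.7,0.7,0.7,0.7,0.7,0.7])

```text
time_s: 4.9
tool_pos: [0.5388, -0.4551, 0.1571]
tool_rot: [-179.8, -40.0, 116.8]
force: [-0.7, 0.6, 0.3]
grip_width: 0.0612
grasp_force: 0.0
```

```bash
python3 go.py pickR
```

```text
q [ 57.4  54.6 -28.3  66.1   3.8  99.2  58.8] rotvec [ 0.001  0.    -0.005] | 0.005  shift in current tool [-0.0054  0.0002  0.0081]  in target tool [-0.0054  0.0002  0.0081]  world [-0.0003  0.001  -0.0097] world z-up in target tool [ 0.643 -0.    -0.766]
```

send_rows(xyz=[[-0.0025,0,0.004],[-0.0025,0,0.0035],[0,0,0],[0,0,0],[0,0,0],[0,0,0],[0,0,0],[0,0,0],[0,0,0]], rotation=[[0,0,0],[0,0,0],[0,0,0],[0,0,0],[0,0,0],[0,0,0],[0,0,0],[0,0,0],[0,0,0]], jaw=[0.7,0.7,0.3,0.2,0.2,0.2,0.2,0.2,0.2], newtons=30)

```text
time_s: 5.8
tool_pos: [0.5385, -0.4546, 0.1496]
tool_rot: [-179.9, -39.9, 116.8]
force: [-0.2, -0.9, 1.2]
grip_width: 0.0365
grasp_force: 30.0
```

send_rows(xyz=[[0.01,0,-0.012],[0.019,0,-0.023],[0.019,0,-0.023],[0.019,0,-0.023],[0.015,0,-0.026],[0.013,0,-0.027],[0.01,0,-0.028],[0.007,0,-0.03],[0.004,0,-0.03],[0,0,-0.03],[0,0,-0.03],[0,0,-0.015],[0,0,-0.015],[0,0,-0.015],[0,0,-0.015],[0,0,-0.01],[0,0,0],[0,0,0]], rotation=[[0,0,0],[0,0,0],[0,0,0],[0,0,0],[0,-0.1,0],[0,-0.1,0],[0,-0.1,0],[0,-0.1,0],[0,-0.1,0],[0,-0.1,0],[0,-0.1,0],[0,0,0.105],[0,0,0.105],[0,0,0.105],[0,0,0.105],[0,0,0.105],[0,0,0.105],[0,0,0.105]], jaw=[0.2,0.2,0.2,0.2,0.2,0.2,0.2,0.2,0.2,0.2,0.2,0.2,0.2,0.2,0.2,0.2,0.2,0.2])

```text
time_s: 7.6
tool_pos: [0.5542, -0.483, 0.5341]
tool_rot: [179.9, 0.2, 74.6]
force: [0.6, -1.0, -0.2]
grip_width: 0.0365
grasp_force: 30.0
```

```bash
python3 go.py placeN 0.36 0; python3 - <<'E'
from h import *
c=env.read_camera("side"); cv2.imwrite("pics/d.png",cv2.resize(c["image"][20:260,150:450],None,fx=2.4,fy=2.4,interpolation=cv2.INTER_CUBIC))
E
```

```text
q [ 51.   30.2 -21.6  53.8  10.9  97.5  18.1] rotvec [ 0.002  0.004 -0.007] | 0.008  shift in current tool [ 0.6052 -0.3387 -0.0107]  in target tool [ 0.6076 -0.3345 -0.0079]  world [-0.1658  0.6735  0.0079] world z-up in target tool [ 0. -0. -1.]
```

View pics/d.png

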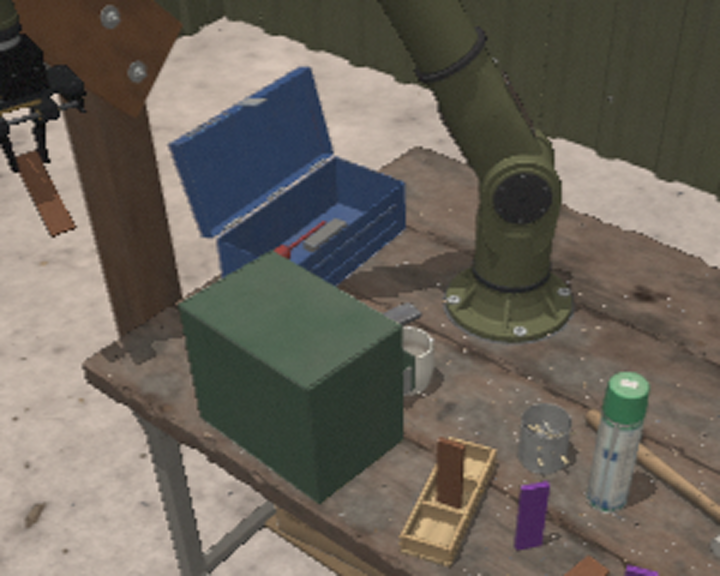

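The slat is held at (40,195) in the crop, sloping down from the grip. The rack, purple slat and can have not moved. I carry it over the cabinet.

send_rows(xyz=[[0.02,-0.011,0],[0.036,-0.02,0],[0.036,-0.02,0],[0.036,-0.02,0],[0.036,-0.02,0],[0.036,-0.02,0],[0.036,-0.02,0],[0.036,-0.02,0],[0.036,-0.02,0],[0.036,-0.02,0],[0.036,-0.02,0],[0.036,-0.02,0],[0.036,-0.02,0],[0.036,-0.02,0],[0.036,-0.02,0],[0.036,-0.02,0],[0.036,-0.018,0],[0.02,-0.01,0],[0,0,0]], rotation=[[0,0,0],[0,0,0],[0,0,0],[0,0,0],[0,0,0],[0,0,0],[0,0,0],[0,0,0],[0,0,0],[0,0,0],[0,0,0],[0,0,0],[0,0,0],[0,0,0],[0,0,0],[0,0,0],[0,0,0],[0,0,0],[0,0,0]], jaw=[0.2,0.2,0.2,0.2,0.2,0.2,0.2,0.2,0.2,0.2,0.2,0.2,0.2,0.2,0.2,0.2,0.2,0.2,0.2])

```text
time_s: 9.55
tool_pos: [0.3861, 0.2042, 0.5304]
tool_rot: [179.9, 0.3, 75.4]
force: [0.2, 0.1, 0.3]
grip_width: 0.0363
grasp_force: 30.0
```

```bash
python3 go.py placeN 0.3 -50
```

```text
q [ 33.2 -13.9 -52.8  97.2 -10.8  91.3 -33.6] rotvec [ 0.005 -0.868  0.006] | 0.868  shift in current tool [0.1273 0.0064 0.1129]  in target tool [ 0.1684  0.0057 -0.0242]  world [ 0.0383  0.121  -0.1134] world z-up in target tool [-0.766 -0.    -0.643]
```

send_rows(xyz=[[0.0255,0.001,0.01],[0.0255,0.001,0.02],[0.0255,0.001,0.02],[0.0255,0.001,0.02],[0.0255,0.002,0.02],[0,0,0.02],[0,0,0],[0,0,0],[0,0,0],[0,0,0],[0,0,0],[0,0,0],[0,0,0],[0,0,0],[0,0,0],[0,0,0]], rotation=[[0,0,0],[0,0,0],[0,0,0],[0,0,0],[0,0,0],[0,0,0],[0,-0.097,0],[0,-0.097,0],[0,-0.097,0],[0,-0.097,0],[0,-0.097,0],[0,-0.097,0],[0,-0.097,0],[0,-0.097,0],[0,-0.092,0],[0,0,0]], jaw=[0.2,0.2,0.2,0.2,0.2,0.2,0.2,0.2,0.2,0.2,0.2,0.2,0.2,0.2,0.2,0.2])

```text
time_s: 11.15
tool_pos: [0.4287, 0.3236, 0.4088]
tool_rot: [-179.9, 46.0, 75.1]
force: [-0.1, 0.8, -1.2]
grip_width: 0.0363
grasp_force: 30.0
```

```bash
python3 go.py placeN 0.2; python3 - <<'E'
from h import *
o=env.get_obs(); print(o["tool_pos"],o["tool_rot"])
c=env.read_camera("side"); cv2.imwrite("pics/e.png",cv2.resize(c["image"][100:270,300:480],None,fx=3.5,fy=3.5,interpolation=cv2.INTER_CUBIC))
E
```

```text
q [-22.3  22.8 -31.6  86.5  28.2 117.5 -68.4] rotvec [ 0.001 -0.069  0.002] | 0.069  shift in current tool [ 0.0664 -0.0045  0.0634]  in target tool [ 0.0706 -0.0045  0.0587]  world [-0.0043  0.0016 -0.0918] world z-up in target tool [-0.766 -0.    -0.643]
[0.42873688 0.32358887 0.40878052] [-179.93860726   46.04985535   75.14178175]
```

View pics/e.png

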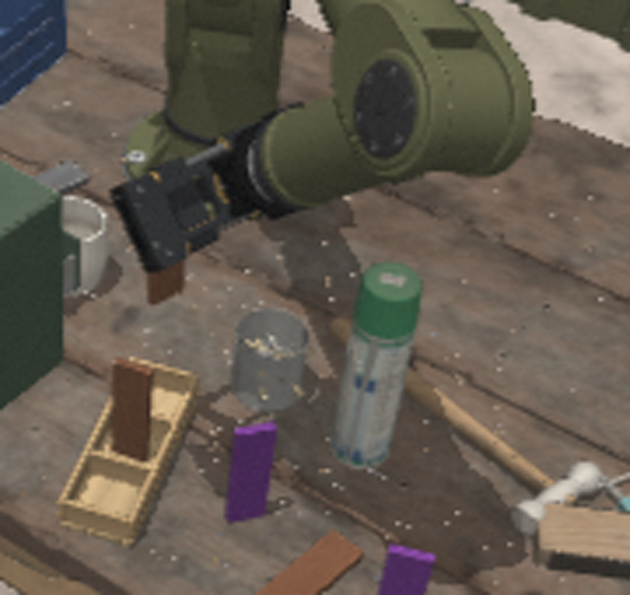

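The slat bottom shows below the gripper at crop (149,303)–(184,293). The near bay is behind the old scale. I compare the bottom edge with the prediction and then descend.

```bash
cat > chk.py <<'E'
from h import *; from scipy.spatial.transform import Rotation as Ro
# slat corners in tool frame at pick: axes built for tilt 40, flip -1
def slat(tp,rpy,inside=.018,dth=0):
    R=Ro.from_euler('xyz',rpy,degrees=True).as_matrix(); a=np.radians(40+dth)
    # in tool frame: f = sin a z + (-cos a or +) x ; up = -cos a z + sin a x
    up=np.array([np.sin(a),0,-np.cos(a)]); f=np.array([-np.cos(a),0,np.sin(a)*-1*-1]); w=np.array([0,1,0])
    f=np.array([-np.cos(a),0,-np.sin(a)]) if abs(np.dot(up,f))>1e-6 else f
    f=f if f[2]>0 else -f
    o=np.array([0,0,.182])-.003*up
    C={}
    for l,n in((-inside,"top"),(.125-inside,"bot")):
        for s in(-.019,.019):
            for h in(-.005,.005): C[n,s,h]=tp+R@(o+f*l+w*s+up*h)
    return C
E
python3 - <<'E'
from chk import *
s=env.read_camera("side");o=env.get_obs()
for d in(-15,0,15):
    C=slat(o["tool_pos"],o["tool_rot"],dth=d); print(d,[(k[1:],proj(s,v).round(0).tolist(),v.round(3).tolist()) for k,v in C.items() if k[0]=="bot"])
im=s["image"].astype(int); m=((im[...,2]-im[...,0]>35)&(im[...,2]<150))[170:195,325:365]; ys,xs=np.nonzero(m); P=np.c_[xs+325,ys+170]
print(len(P),P[P[:,1].argmax()],P[P[:,0].argmin()],P[P[:,0].argmax()])
for r in range(172,192,3): x=P[P[:,1]==r][:,0]; print(r,x.min() if len(x) else 0,x.max() if len(x) else 0)
E
```

```text
-15 [((-0.019, -0.005), [357.0, 185.0], [0.382, 0.231, 0.179]), ((-0.019, 0.005), [358.0, 186.0], [0.385, 0.24, 0.183]), ((0.019, -0.005), [347.0, 190.0], [0.419, 0.221, 0.179]), ((0.019, 0.005), [349.0, 191.0], [0.422, 0.23, 0.183])]
0 [((-0.019, -0.005), [351.0, 181.0], [0.375, 0.204, 0.176]), ((-0.019, 0.005), [353.0, 183.0], [0.378, 0.213, 0.176]), ((0.019, -0.005), [342.0, 186.0], [0.412, 0.194, 0.176]), ((0.019, 0.005), [344.0, 188.0], [0.415, 0.204, 0.176])]
15 [((-0.019, -0.005), [346.0, 176.0], [0.368, 0.177, 0.179]), ((-0.019, 0.005), [347.0, 178.0], [0.371, 0.186, 0.178]), ((0.019, -0.005), [337.0, 181.0], [0.405, 0.167, 0.179]), ((0.019, 0.005), [338.0, 183.0], [0.408, 0.177, 0.177])]
2 [331 186] [331 186] [347 185]
172 0 0
175 0 0
178 0 0
181 0 0
184 0 0
187 0 0
190 0 0
```

send_rows(xyz=[[0.011,-0.001,0.0105],[0.011,-0.001,0.0105],[0.011,-0.001,0.0105],[0.011,-0.001,0.0105],[0.011,0,0.0105],[0.011,0,0.0105],[0,0,0],[0,0,0]], rotation=[[0,0,0],[0,0,0],[0,0,0],[0,0,0],[0,0,0],[0,0,0],[0,-0.069,0],[0,0,0]], jaw=[0.2,0.2,0.2,0.2,0.2,0.2,0.2,0.2])

```text
time_s: 12.05
tool_pos: [0.4242, 0.3261, 0.3167]
tool_rot: [-179.5, 49.8, 75.6]
force: [-0.5, 0.6, -0.2]
grip_width: 0.0362
grasp_force: 30.0
```

```bash
python3 go.py placeN 0.12
```

```text
q [-23.4  28.6 -31.5  91.4  29.5 112.7 -73.7] rotvec [-0.001 -0.003  0.006] | 0.007  shift in current tool [0.0604 0.0009 0.052 ]  in target tool [0.0605 0.0005 0.0518]  world [ 0.0003 -0.0009 -0.0797] world z-up in target tool [-0.766 -0.    -0.643]
```

send_rows(xyz=[[0.01,0,0.0085],[0.01,0,0.0085],[0.01,0,0.0085],[0.01,0,0.0085],[0.01,0,0.0085],[0.006,0,0.005],[0.004,0,0.004],[0,0,0]], rotation=[[0,0,0],[0,0,0],[0,0,0],[0,0,0],[0,0,0],[0,0,0],[0,0,0],[0,0,0]], jaw=[0.2,0.2,0.2,0.2,0.2,0.2,0.2,0.2])

```text
time_s: 12.85
tool_pos: [0.4238, 0.3255, 0.2387]
tool_rot: [-179.6, 49.7, 75.5]
force: [0.7, -0.2, -0.2]
grip_width: 0.0367
grasp_force: 30.0
```

```bash
python3 go.py placeN; python3 - <<'E'
from chk import *
o=env.get_obs();print(o["force"]); C=slat(o["tool_pos"],o["tool_rot"]); print([(k,v.round(4).tolist()) for k,v in C.items()])
ims=[]
for n,x0,y0,x1,y1 in(("side",310,150,400,250),("top",210,140,330,260)):
    c=env.read_camera(n); ims.append(cv2.resize(c["image"][y0:y1,x0:x1],(390,390),interpolation=cv2.INTER_CUBIC))
cv2.imwrite("pics/f.png",np.hstack(ims))
E
```

```text
q [-24.   33.7 -30.6  94.3  30.6 106.  -77.5] rotvec [-0.    -0.004  0.005] | 0.007  shift in current tool [0.0042 0.0007 0.0038]  in target tool [0.0043 0.0007 0.0038]  world [ 0.0006 -0.0003 -0.0057] world z-up in target tool [-0.766 -0.    -0.643]
[ 0.7457547  -0.15446913 -0.20260571]
[(('top', -0.019, -0.005), [0.3675, 0.1883, 0.1391]), (('top', -0.019, 0.005), [0.37, 0.198, 0.1392]), (('top', 0.019, -0.005), [0.4042, 0.1786, 0.139]), (('top', 0.019, 0.005), [0.4068, 0.1883, 0.139]), (('bot', -0.019, -0.005), [0.3671, 0.189, 0.0141]), (('bot', -0.019, 0.005), [0.3697, 0.1987, 0.0142]), (('bot', 0.019, -0.005), [0.4038, 0.1793, 0.014]), (('bot', 0.019, 0.005), [0.4064, 0.189, 0.014])]
```

View pics/f.png

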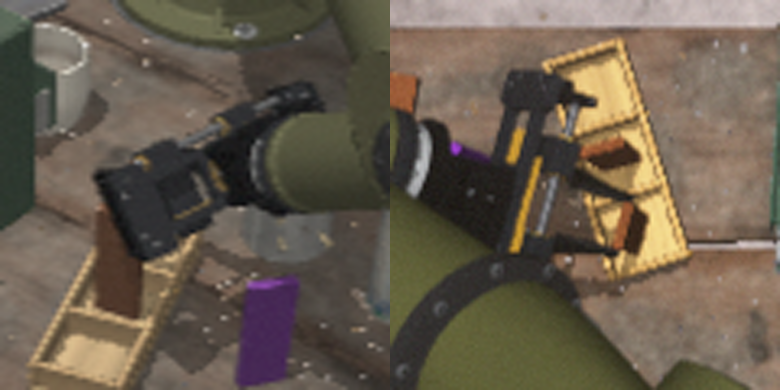

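The slat top at (630,225) in the top crop is centred over the near bay and upright, and the old scale at (610,152) is clear. I lower it gently.

send_rows(xyz=[[0.0015,0,0.0013],[0.0008,0,0.0006],[0.0008,0,0.0006],[0.0004,0,0.0003],[0.0004,0,0.0003],[0,0,0]], rotation=[[0,0,0],[0,0,0],[0,0,0],[0,0,0],[0,0,0],[0,0,0]], jaw=[0.2,0.2,0.2,0.2,0.2,0.2])

```text
time_s: 13.55
tool_pos: [0.424, 0.3258, 0.2344]
tool_rot: [-179.7, 49.7, 75.4]
force: [0.4, -0.4, -1.1]
grip_width: 0.0367
grasp_force: 30.0
```

send_rows(xyz=[[0.0004,0,0.0003],[0.0004,0,0.0003],[0,0,0]], rotation=[[0,0,0],[0,0,0],[0,0,0]], jaw=[0.2,0.2,0.2])

```text
time_s: 13.85
tool_pos: [0.4239, 0.3259, 0.2333]
tool_rot: [-179.7, 49.7, 75.4]
force: [-0.5, -0.0, -0.1]
grip_width: 0.0367
grasp_force: 30.0
```

send_rows(xyz=[[0.0004,0,0.0003],[0,0,0]], rotation=[[0,0,0],[0,0,0]], jaw=[0.2,0.2])

```text
time_s: 14.05
tool_pos: [0.424, 0.3259, 0.2329]
tool_rot: [-179.7, 49.7, 75.4]
force: [-0.5, 1.0, -0.5]
grip_width: 0.0366
grasp_force: 30.0
```

send_rows(xyz=[[0.0004,0,0.0003],[0,0,0]], rotation=[[0,0,0],[0,0,0]], jaw=[0.2,0.2])

```text
time_s: 14.25
tool_pos: [0.424, 0.3259, 0.2327]
tool_rot: [-179.7, 49.7, 75.4]
force: [-0.7, 0.0, 1.8]
grip_width: 0.0363
grasp_force: 30.0
```

send_rows(xyz=[[0.0004,0,0.0003],[0,0,0]], rotation=[[0,0,0],[0,0,0]], jaw=[0.2,0.2])

```text
time_s: 14.45
tool_pos: [0.4239, 0.3259, 0.2326]
tool_rot: [-179.7, 49.8, 75.4]
force: [-0.7, -0.3, 6.0]
grip_width: 0.0364
grasp_force: 30.0
```

send_rows(xyz=[[0,0,0],[0,0,0],[0,0,0],[0,0,0],[0,0,0],[0,0,0],[0,0,0],[0,0,0]], rotation=[[0,0,0],[0,0,0],[0,0,0],[0,0,0],[0,0,0],[0,0,0],[0,0,0],[0,0,0]], jaw=[0.4,0.42,0.45,0.48,0.52,0.56,0.6,0.6], newtons=5)

```text
time_s: 15.25
tool_pos: [0.424, 0.3259, 0.2319]
tool_rot: [-179.7, 49.7, 75.4]
force: [-0.2, 0.0, 0.1]
grip_width: 0.0514
grasp_force: 0.0
```

send_rows(xyz=[[0,0,-0.005],[0,0,-0.01],[0,0,-0.02],[0,0,-0.03],[0,0,-0.03],[0,0,-0.03],[0,0,0]], rotation=[[0,0,0],[0,0,0],[0,0,0],[0,0,0],[0,0,0],[0,0,0],[0,0,0]], jaw=[0.6,0.6,0.6,0.6,0.6,0.6,0.6])

```text
time_s: 15.95
tool_pos: [0.4482, 0.4216, 0.3158]
tool_rot: [-179.8, 49.3, 75.5]
force: [0.2, 0.8, 0.0]
grip_width: 0.0523
grasp_force: 0.0
```

```bash
python3 go.py overL 0.28; python3 - <<'E'
from h import *
ims=[]
for n,x0,y0,x1,y1 in(("side",300,150,400,250),("top",210,140,330,260)):
    c=env.read_camera(n); ims.append(cv2.resize(c["image"][y0:y1,x0:x1],(390,390),interpolation=cv2.INTER_CUBIC))
cv2.imwrite("pics/g.png",np.hstack(ims))
E
```

```text
q [-32.9  37.5 -27.5  77.3  29.1 117.5 -75.5] rotvec [-0.15   1.142 -1.822] | 2.155  shift in current tool [-0.062   0.1833 -0.0874]  in target tool [-0.0754  0.0045 -0.1985]  world [ 0.1841 -0.0214  0.1036] world z-up in target tool [ 0.643 -0.    -0.766]
```

View pics/g.png

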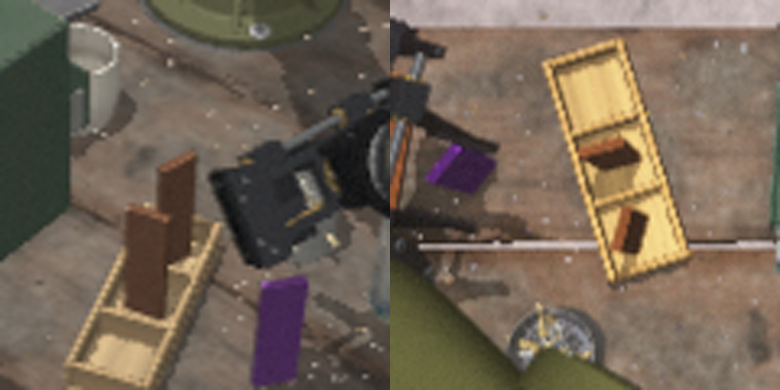

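The first scale stands free in the near bay, with its top at (630,228) in the top crop. The old scale and the purple slat are unmoved. Next is the left scale.

send_rows(xyz=[[-0.006,0.018,-0.018],[-0.012,0.036,-0.018],[-0.012,0.036,-0.018],[-0.012,0.036,-0.018],[-0.012,0.036,-0.016],[0,0.01,0],[0,0,0],[0,0,0],[0,0,0],[0,0,0],[0,0,0],[0,0,0],[0,0,0],[0,0,0],[0,0,0],[0,0,0],[0,0,0],[0,0,0],[0,0,0],[0,0,0]], rotation=[[0,0,0],[0,0,0],[0,0,0],[0,0,0],[-0.01,0.072,-0.114],[-0.01,0.072,-0.114],[-0.01,0.072,-0.114],[-0.01,0.072,-0.114],[-0.01,0.072,-0.114],[-0.01,0.072,-0.114],[-0.01,0.072,-0.114],[-0.01,0.072,-0.114],[-0.01,0.072,-0.114],[-0.01,0.072,-0.114],[-0.01,0.072,-0.114],[-0.01,0.072,-0.114],[-0.01,0.072,-0.114],[-0.01,0.072,-0.114],[-0.01,0.072,-0.114],[-0.01,0.072,-0.114]], jaw=[0.7,0.7,0.7,0.7,0.7,0.7,0.7,0.7,0.7,0.7,0.7,0.7,0.7,0.7,0.7,0.7,0.7,0.7,0.7,0.7])

```text
time_s: 18.05
tool_pos: [0.5999, 0.4041, 0.3846]
tool_rot: [179.8, -41.1, 171.5]
force: [-1.2, -0.1, -1.2]
grip_width: 0.061
grasp_force: 0.0
```

```bash
python3 go.py overL 0.15
```

```text
q [-24.9  41.8  -9.8  56.7 -21.8 112.3  44.6] rotvec [ 0.01  -0.02  -0.007] | 0.023  shift in current tool [-0.0872  0.0008  0.0502]  in target tool [-0.0862  0.0007  0.0519]  world [ 0.0324 -0.0038 -0.0952] world z-up in target tool [ 0.643 -0.    -0.766]
```

send_rows(xyz=[[0,0,0],[-0.02,0,0.012],[-0.02,0,0.012],[-0.02,0,0.012],[-0.02,0,0.012],[-0.02,0.001,0.0205],[-0.02,0,0.024],[-0.02,0,0.024],[-0.01,0,0.012],[0,0,0]], rotation=[[0.01,-0.02,-0.007],[0,0,0],[0,0,0],[0,0,0],[0,0,0],[0,0,0],[0,0,0],[0,0,0],[0,0,0],[0,0,0]], jaw=[0.7,0.7,0.7,0.7,0.7,0.7,0.7,0.7,0.7,0.7])

```text
time_s: 19.05
tool_pos: [0.6319, 0.4008, 0.1864]
tool_rot: [-179.5, -40.0, 171.6]
force: [-0.4, 1.1, 0.5]
grip_width: 0.0608
grasp_force: 0.0
```

```bash
python3 go.py pickL; python3 - <<'E'
from h import *
c=env.read_camera("top"); cv2.imwrite("pics/i.png",cv2.resize(c["image"][110:230,150:330],None,fx=4,fy=4,interpolation=cv2.INTER_CUBIC))
E
```

```text
q [-24.6  53.   -8.2  60.4 -17.6  98.9  52.7] rotvec [-0.004  0.    -0.005] | 0.006  shift in current tool [-0.0255 -0.0003  0.0295]  in target tool [-0.0255 -0.0005  0.0295]  world [ 0.0005 -0.0006 -0.039 ] world z-up in target tool [ 0.643 -0.    -0.766]
```

View pics/i.png

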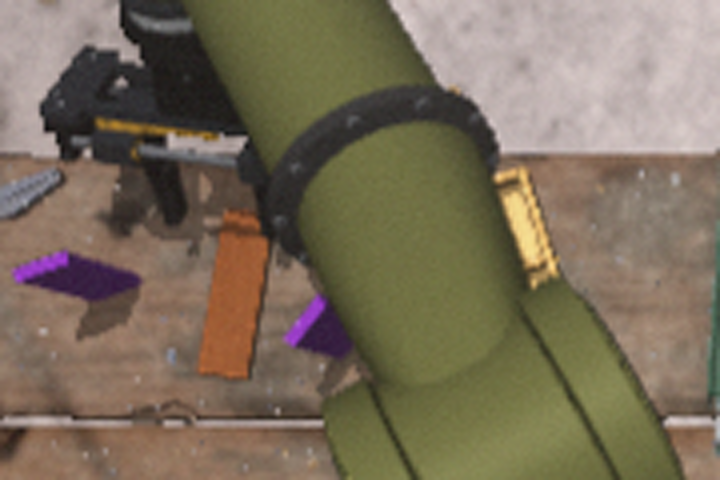

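The left fingertip at (178,222) is just outside the slat's far end at (240,212), and both purple slats are clear. I descend and grip.

send_rows(xyz=[[-0.008,0,0.009],[-0.008,0,0.009],[-0.005,0,0.006],[-0.003,0,0.0035],[-0.001,0,0.0015],[0,0,0],[0,0,0],[0,0,0],[0,0,0],[0,0,0],[0,0,0],[0,0,0],[0,0,0]], rotation=[[0,0,0],[0,0,0],[0,0,0],[0,0,0],[0,0,0],[0,0,0],[0,0,0],[0,0,0],[0,0,0],[0,0,0],[0,0,0],[0,0,0],[0,0,0]], jaw=[0.7,0.7,0.7,0.7,0.7,0.7,0.3,0.2,0.2,0.2,0.2,0.2,0.2], newtons=30)

```text
time_s: 20.4
tool_pos: [0.6335, 0.4013, 0.1529]
tool_rot: [-179.9, -39.7, 171.9]
force: [0.4, -0.6, 0.8]
grip_width: 0.0327
grasp_force: 30.0
```

```bash
python3 go.py pickL; python3 go.py placeF 0.3 0
```

```text
q [-24.6  55.   -8.1  60.8 -17.3  96.3  53.8] rotvec [-0.     0.005 -0.002] | 0.005  shift in current tool [-0.0028 -0.0013  0.0049]  in target tool [-0.0028 -0.0013  0.0049]  world [-0.0012 -0.0011 -0.0055] world z-up in target tool [ 0.643 -0.    -0.766]
q [-24.6  55.   -8.1  60.8 -17.3  96.3  53.8] rotvec [-0.495 -0.568  1.368] | 1.561  shift in current tool [ 0.2829 -0.1869 -0.1924]  in target tool [-0.1712 -0.12   -0.3291]  world [-0.12   -0.1712  0.3291] world z-up in target tool [ 0. -0. -1.]
```

The grip is too high: the tip is 5.5 mm above plan and the opening is only 32.7 mm. I open, lower and regrip.

send_rows(xyz=[[0,0,0],[0,0,0],[0,0,0],[0,0,0],[0,0,0],[0,0,0]], rotation=[[0,0,0],[0,0,0],[0,0,0],[0,0,0],[0,0,0],[0,0,0]], jaw=[0.5,0.6,0.7,0.7,0.7,0.7])

```text
time_s: 21.0
tool_pos: [0.6333, 0.4014, 0.1526]
tool_rot: [-179.9, -39.7, 171.9]
force: [-0.3, 0.2, 1.1]
grip_width: 0.0603
grasp_force: 0.0
```

```bash
python3 go.py pickL; python3 - <<'E'
from h import *
ims=[]
for n,x0,y0,x1,y1 in(("side",340,210,440,310),("top",180,140,240,215)):
    c=env.read_camera(n); ims.append(cv2.resize(c["image"][y0:y1,x0:x1],(390,390) if n=="side" else (312,390),interpolation=cv2.INTER_CUBIC))
    im=c["image"].astype(int)
    if n=="top":
        s=im[155:212,192:225]; m=((s[...,2]-s[...,0]>55)&(s[...,2]-s[...,1]>30)); ys,xs=np.nonzero(m)
        r=cv2.minAreaRect(np.array([ray(c,(x+192,y+155),.008)[:2] for x,y in zip(xs,ys)],np.float32)); print(len(xs),r)
cv2.imwrite("pics/j.png",np.hstack(ims))
E
```

```text
q [-24.7  55.   -8.1  60.8 -17.3  96.3  53.8] rotvec [-0.     0.005 -0.002] | 0.005  shift in current tool [-0.0027 -0.0013  0.0044]  in target tool [-0.0027 -0.0013  0.0044]  world [-0.001  -0.0012 -0.0051] world z-up in target tool [ 0.643 -0.    -0.766]
534 ((0.4709200859069824, 0.42507460713386536), (0.039059657603502274, 0.12669400870800018), 84.51897430419922)
```

View pics/j.png

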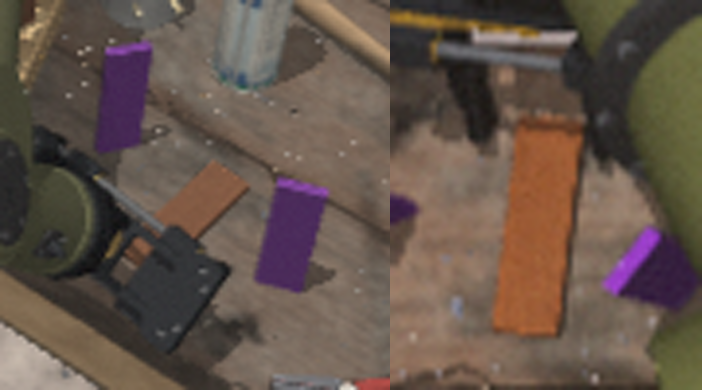

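The slat has turned slightly (yaw is now −5.5°) but lies flat between the open fingers. I'll refit from numbers only, because I have used up the picture budget.

```bash
sed -i 's/pickL=((.5165,.4165,.008),172,40)/pickL=((.515,.4205,.008),174.5,40)/' goals.py; python3 go.py pickL; python3 go.py pickL 0.014
```

```text
q [-24.7  55.   -8.1  60.8 -17.3  96.3  53.8] rotvec [ 0.028  0.005 -0.035] | 0.045  shift in current tool [-0.001   0.0076  0.0059]  in target tool [-0.0013  0.0077  0.0057]  world [-0.0019  0.0079 -0.0052] world z-up in target tool [ 0.643 -0.    -0.766]
q [-24.7  55.   -8.1  60.8 -17.3  96.3  53.8] rotvec [ 0.028  0.005 -0.035] | 0.045  shift in current tool [0.0028 0.0075 0.0013]  in target tool [0.0025 0.0077 0.0011]  world [-0.0019  0.0079  0.0008] world z-up in target tool [ 0.643 -0.    -0.766]
```

send_rows(xyz=[[0.0025,0.0075,0.001],[0,0,0],[-0.0013,0,0.0015],[-0.0013,0,0.0015],[-0.0013,0,0.0015],[0,0,0]], rotation=[[0,0,0],[0.028,0.005,-0.035],[0,0,0],[0,0,0],[0,0,0],[0,0,0]], jaw=[0.7,0.7,0.7,0.7,0.7,0.7])

```text
time_s: 21.7
tool_pos: [0.6319, 0.4089, 0.147]
tool_rot: [-179.9, -40.0, 174.4]
force: [-0.0, -0.0, -0.4]
grip_width: 0.0611
grasp_force: 0.0
```

```bash
python3 go.py pickL; python3 -c "
from h import *
print(env.get_obs()['force'])"
```

```text
q [-25.4  56.2  -8.3  59.5 -16.3  97.3  55.1] rotvec [-0.    -0.001 -0.001] | 0.002  shift in current tool [ 0.0007  0.0003 -0.    ]  in target tool [ 0.0007  0.0003 -0.    ]  world [-0.0005  0.0004  0.0005] world z-up in target tool [ 0.643 -0.    -0.766]
[-0.02623585 -0.00433086 -0.43648336]
```

send_rows(xyz=[[0,0,0],[0,0,0],[0,0,0],[0,0,0],[0,0,0],[0,0,0],[0,0,0],[0,0,0]], rotation=[[0,0,0],[0,0,0],[0,0,0],[0,0,0],[0,0,0],[0,0,0],[0,0,0],[0,0,0]], jaw=[0.5,0.4,0.3,0.2,0.2,0.2,0.2,0.2], newtons=30)

```text
time_s: 22.5
tool_pos: [0.6321, 0.4091, 0.1477]
tool_rot: [-179.9, -40.0, 174.5]
force: [0.2, -0.6, 0.7]
grip_width: 0.0369
grasp_force: 30.0
```

send_rows(xyz=[[0.01,0,-0.012],[0.019,0,-0.023],[0.019,0,-0.023],[0.019,0,-0.023],[0.015,0,-0.026],[0.013,0,-0.027],[0.01,0,-0.028],[0.007,0,-0.03],[0.004,0,-0.03],[0,0,-0.03],[0,0,-0.03],[0,0,0],[0,0,0],[0,0,0],[0,0,0],[0,0,0],[0,0,0],[0,0,0],[0,0,0],[0,0,0]], rotation=[[0,0,0],[0,0,0],[0,0,0],[0,0,0],[0,-0.1,0],[0,-0.1,0],[0,-0.1,0],[0,-0.1,0],[0,-0.1,0],[0,-0.1,0],[0,-0.1,0],[0,0,0.11],[0,0,0.11],[0,0,0.11],[0,0,0.11],[0,0,0.11],[0,0,0.11],[0,0,0.11],[0,0,0.11],[0,0,0.11]], jaw=[0.2,0.2,0.2,0.2,0.2,0.2,0.2,0.2,0.2,0.2,0.2,0.2,0.2,0.2,0.2,0.2,0.2,0.2,0.2,0.2])

```text
time_s: 24.5
tool_pos: [0.6653, 0.4063, 0.4618]
tool_rot: [179.9, 0.0, 117.5]
force: [-0.1, 0.1, -0.4]
grip_width: 0.0372
grasp_force: 30.0
```

```bash
python3 go.py placeF 0.3 0;python3 go.py placeF 0.24 -50
```

```text
q [-37.6  34.7   7.9  54.1  -4.5  91.4  -3.7] rotvec [ 0.001 -0.     0.481] | 0.481  shift in current tool [-0.0861 -0.216  -0.0205]  in target tool [-0.1762 -0.1518 -0.0202]  world [-0.1518 -0.1762  0.0202] world z-up in target tool [ 0. -0. -1.]
q [-37.6  34.7   7.9  54.1  -4.5  91.4  -3.7] rotvec [ 0.211 -0.855  0.449] | 0.989  shift in current tool [ 0.0376 -0.1517  0.1046]  in target tool [ 0.0567 -0.1518  0.0955]  world [-0.1518 -0.0368 -0.1048] world z-up in target tool [-0.766 -0.    -0.643]
```

send_rows(xyz=[[0,0,0],[0,0,0],[0,0,0],[0,0,0],[0,0,0],[-0.009,-0.038,0.01],[-0.009,-0.038,0.01],[-0.009,-0.038,0.01],[-0.01,-0.038,0.01],[0,0,0],[0,0,0],[0,0,0],[0,0,0],[0,0,0],[0,0,0],[0,0,0],[0,0,0],[0,0,0],[0,0,0]], rotation=[[0,0,0.096],[0,0,0.096],[0,0,0.096],[0,0,0.096],[0,0,0.096],[0,0,0],[0,0,0],[0,0,0],[0,0,0],[0,-0.097,0],[0,-0.097,0],[0,-0.097,0],[0,-0.097,0],[0,-0.097,0],[0,-0.097,0],[0,-0.097,0],[0,-0.097,0],[0,-0.097,0],[0,0,0]], jaw=[0.2,0.2,0.2,0.2,0.2,0.2,0.2,0.2,0.2,0.2,0.2,0.2,0.2,0.2,0.2,0.2,0.2,0.2,0.2])

```text
time_s: 26.4
tool_pos: [0.5132, 0.3698, 0.4196]
tool_rot: [-180.0, 50.1, 90.4]
force: [0.5, 0.1, -1.7]
grip_width: 0.0371
grasp_force: 30.0
```

```bash
python3 go.py placeF 0.18
```

```text
q [-57.9  29.3  15.8  75.2  29.7 110.3 -39.3] rotvec [0.005 0.002 0.004] | 0.007  shift in current tool [0.0939 0.0003 0.0788]  in target tool [0.0938 0.0003 0.079 ]  world [ 0.0003 -0.0002 -0.1226] world z-up in target tool [-0.766 -0.    -0.643]
```

send_rows(xyz=[[0.006,0,0.005],[0.0125,0,0.0105],[0.0125,0,0.0105],[0.0125,0,0.0105],[0.0125,0,0.0105],[0.0125,0,0.0105],[0.0125,0,0.0105],[0.0125,0,0.0105],[0,0,0]], rotation=[[0.005,0.002,0.004],[0,0,0],[0,0,0],[0,0,0],[0,0,0],[0,0,0],[0,0,0],[0,0,0],[0,0,0]], jaw=[0.2,0.2,0.2,0.2,0.2,0.2,0.2,0.2,0.2])

```text
time_s: 27.3
tool_pos: [0.5137, 0.3682, 0.2952]
tool_rot: [-179.8, 50.1, 90.1]
force: [-0.4, 0.0, -0.5]
grip_width: 0.0372
grasp_force: 30.0
```

```bash
python3 go.py placeF 0.12; python3 - <<'E'
from chk import *
s=env.read_camera("side");t=env.read_camera("top");o=env.get_obs()
for d in(-10,0,10):
    C=slat(o["tool_pos"],o["tool_rot"],dth=d); print(d,"side bot",[proj(s,v).round(0).tolist() for k,v in C.items() if k[0]=="bot"],"top top",[proj(t,v).round(0).tolist() for k,v in C.items() if k[0]=="top"], "z",[v[2].round(4) for k,v in C.items() if k[0]=="bot"])
for n,c,(x0,y0,x1,y1) in(("side",s,(300,180,370,260)),("top",t,(250,145,300,215))):
    h=cv2.cvtColor(c["image"],cv2.COLOR_BGR2HSV)[y0:y1,x0:x1].astype(int)
    m=((h[...,0]<17)&(h[...,1]>110)&(h[...,2]>45)).astype(np.uint8)
    k,l,st,ce=cv2.connectedComponentsWithStats(m)
    for i in range(1,k):
        if st[i,4]>15:
            ys,xs=np.nonzero(l==i); r=cv2.minAreaRect(np.c_[xs+x0,ys+y0].astype(np.float32)); print(n,st[i,4],cv2.boxPoints(r).round(0).tolist())
E
```

```text
q [-57.3  34.6  14.8  82.1  26.7 100.3 -46.2] rotvec [-0.002  0.002  0.001] | 0.003  shift in current tool [ 0.0455 -0.0001  0.0364]  in target tool [ 0.0455 -0.0002  0.0364]  world [-0.0002  0.0013 -0.0583] world z-up in target tool [-0.766 -0.    -0.643]
-10 side bot [[337.0, 229.0], [339.0, 230.0], [330.0, 236.0], [332.0, 237.0]] top top [[266.0, 164.0], [262.0, 164.0], [267.0, 149.0], [262.0, 148.0]] z [np.float64(0.0744), np.float64(0.0761), np.float64(0.0744), np.float64(0.0762)]
0 side bot [[332.0, 226.0], [335.0, 227.0], [325.0, 233.0], [327.0, 234.0]] top top [[265.0, 164.0], [261.0, 164.0], [265.0, 148.0], [261.0, 148.0]] z [np.float64(0.0741), np.float64(0.0741), np.float64(0.0742), np.float64(0.0742)]
10 side bot [[328.0, 223.0], [330.0, 224.0], [320.0, 230.0], [323.0, 231.0]] top top [[264.0, 164.0], [260.0, 164.0], [264.0, 148.0], [260.0, 148.0]] z [np.float64(0.0772), np.float64(0.0754), np.float64(0.0772), np.float64(0.0755)]
side 16 [[339.0, 194.0], [344.0, 190.0], [346.0, 193.0], [341.0, 196.0]]
side 30 [[327.0, 234.0], [327.0, 224.0], [331.0, 224.0], [331.0, 234.0]]
top 166 [[255.0, 167.0], [262.0, 148.0], [278.0, 154.0], [272.0, 173.0]]
top 146 [[266.0, 184.0], [285.0, 181.0], [287.0, 190.0], [267.0, 194.0]]
top 98 [[278.0, 214.0], [281.0, 201.0], [290.0, 203.0], [287.0, 216.0]]
```

send_rows(xyz=[[0.01,0,0.008],[0.01,0,0.008],[0.01,0,0.008],[0.008,0,0.0065],[0.005,0,0.004],[0.0025,0,0.002],[0.0015,0,0.0013],[0.0008,0,0.0006],[0.0008,0,0.0006],[0,0,0]], rotation=[[0,0,0],[0,0,0],[0,0,0],[0,0,0],[0,0,0],[0,0,0],[0,0,0],[0,0,0],[0,0,0],[0,0,0]], jaw=[0.2,0.2,0.2,0.2,0.2,0.2,0.2,0.2,0.2,0.2])

```text
time_s: 28.4
tool_pos: [0.5145, 0.3699, 0.2364]
tool_rot: [179.8, 49.9, 89.8]
force: [-0.7, -0.2, -0.9]
grip_width: 0.0373
grasp_force: 30.0
```

```bash
python3 go.py placeF 0.115; python3 - <<'E'
from chk import *
s=env.read_camera("side");t=env.read_camera("top");o=env.get_obs()
C=slat(o["tool_pos"],o["tool_rot"]); print([v.round(4).tolist() for k,v in C.items() if k[0]=="bot"],o["force"])
E
```

```text
q [-56.9  38.2  14.2  83.8  25.6  95.6 -49. ] rotvec [-0.    -0.001 -0.002] | 0.003  shift in current tool [ 0.0031 -0.001   0.0031]  in target tool [ 0.0031 -0.001   0.0031]  world [-0.001  -0.0003 -0.0044] world z-up in target tool [-0.766 -0.    -0.643]
[[0.4957, 0.2227, 0.0122], [0.4957, 0.2327, 0.0122], [0.5337, 0.2227, 0.0123], [0.5337, 0.2327, 0.0123]] [-0.47021659 -0.56878061 -0.05956039]
```

send_rows(xyz=[[0.0008,0,0.0006],[0.0008,0,0.0006],[0.0004,0,0.0003],[0.0004,0,0.0003],[0,0,0]], rotation=[[0,0,0],[0,0,0],[0,0,0],[0,0,0],[0,0,0]], jaw=[0.2,0.2,0.2,0.2,0.2])

```text
time_s: 29.0
tool_pos: [0.5146, 0.3698, 0.234]
tool_rot: [179.8, 50.0, 89.7]
force: [-1.2, 0.1, 5.2]
grip_width: 0.0368
grasp_force: 30.0
```

send_rows(xyz=[[0.0004,0,0.0003],[0,0,0]], rotation=[[0,0,0],[0,0,0]], jaw=[0.2,0.2])

```text
time_s: 29.2
tool_pos: [0.5146, 0.3698, 0.2339]
tool_rot: [179.8, 50.0, 89.7]
force: [-0.5, 0.7, 6.9]
grip_width: 0.0369
grasp_force: 30.0
```

send_rows(xyz=[[0.0004,0,0.0003],[0,0,0]], rotation=[[0,0,0],[0,0,0]], jaw=[0.2,0.2])

```text
time_s: 29.4
tool_pos: [0.5147, 0.3697, 0.2338]
tool_rot: [179.8, 50.1, 89.7]
force: [-2.3, 0.2, 9.2]
grip_width: 0.0373
grasp_force: 30.0
```

send_rows(xyz=[[0.0004,0,0.0003],[0,0,0]], rotation=[[0,0,0],[0,0,0]], jaw=[0.2,0.2])

```text
time_s: 29.6
tool_pos: [0.5147, 0.3697, 0.2336]
tool_rot: [179.8, 50.1, 89.6]
force: [-1.6, 0.8, 10.6]
grip_width: 0.0372
grasp_force: 30.0
```

send_rows(xyz=[[0,0,0],[0,0,0],[0,0,0],[0,0,0]], rotation=[[0,0,0],[0,0,0],[0,0,0],[0,0,0]], jaw=[0.2,0.2,0.2,0.2], newtons=4)

```text
time_s: 30.0
tool_pos: [0.5146, 0.3698, 0.2328]
tool_rot: [179.8, 50.0, 89.7]
force: [-1.1, -0.3, 6.7]
grip_width: 0.0377
grasp_force: 4.0
```

```bash
python3 - <<'E'
from chk import *
s=env.read_camera("side");t=env.read_camera("top");o=env.get_obs()
for d in(-5,0,5):
    C=slat(o["tool_pos"],o["tool_rot"],dth=d); print(d,"side",[(k[0],proj(s,v).round(1).tolist()) for k,v in C.items()],"top",[(k[0],proj(t,v).round(1).tolist()) for k,v in C.items()])
h=cv2.cvtColor(t["image"],cv2.COLOR_BGR2HSV)
for y in range(146,178,2): print(y,' '.join('%d/%d'%(h[y,x,0],h[y,x,2]) for x in range(252,286,2)))
E
```

```text
-5 side [('top', [332.5, 213.5]), ('top', [335.1, 214.7]), ('top', [325.1, 220.4]), ('top', [327.7, 221.7]), ('bot', [334.3, 240.5]), ('bot', [336.6, 241.8]), ('bot', [327.3, 247.4]), ('bot', [329.7, 248.8])] top [('top', [269.5, 167.9]), ('top', [265.6, 167.9]), ('top', [269.6, 153.5]), ('top', [265.8, 153.5]), ('bot', [272.7, 174.4]), ('bot', [269.3, 174.3]), ('bot', [272.9, 161.6]), ('bot', [269.5, 161.6])]
0 side [('top', [332.9, 213.5]), ('top', [335.5, 215.0]), ('top', [325.5, 220.4]), ('top', [328.1, 221.9]), ('bot', [332.1, 239.1]), ('bot', [334.4, 240.6]), ('bot', [325.1, 246.0]), ('bot', [327.4, 247.5])] top [('top', [268.8, 167.9]), ('top', [265.0, 167.9]), ('top', [269.0, 153.5]), ('top', [265.2, 153.5]), ('bot', [275.8, 174.3]), ('bot', [272.5, 174.3]), ('bot', [276.0, 161.6]), ('bot', [272.6, 161.6])]
5 side [('top', [333.3, 213.6]), ('top', [335.9, 215.2]), ('top', [325.9, 220.5]), ('top', [328.4, 222.2]), ('bot', [329.9, 237.6]), ('bot', [332.2, 239.2]), ('bot', [322.9, 244.4]), ('bot', [325.2, 246.1])] top [('top', [268.2, 167.8]), ('top', [264.4, 167.9]), ('top', [2
[... 1272 characters left out ...]
46 18/190 19/226
166 11/71 13/97 9/115 14/126 18/147 18/185 18/220 11/165 11/145 11/64 10/64 11/73 20/232 21/238 23/246 21/239 20/233
168 11/50 18/47 0/50 8/61 14/75 10/65 16/87 7/78 9/67 13/65 9/65 11/77 20/232 21/237 22/244 23/245 18/202
170 15/40 26/41 0/41 15/45 7/46 9/46 13/51 4/48 12/51 10/69 10/68 14/92 21/236 21/237 22/241 24/246 18/199
172 5/52 10/60 15/64 17/74 15/111 16/143 18/117 19/188 18/148 13/75 9/62 14/87 22/239 20/234 21/240 23/247 21/239
174 9/81 16/80 14/105 10/98 12/114 20/236 18/142 20/231 17/151 18/163 11/78 15/104 21/239 20/231 21/234 20/237 19/228
176 12/88 10/107 14/117 14/118 11/123 18/208 17/127 19/228 18/149 18/159 18/170 19/184 20/234 18/212 20/235 17/179 17/172
```

send_rows(xyz=[[-0.0005,0,-0.0004],[0,0,0],[0,0,0],[0,0,0],[0,0,0],[0,0,0],[0,0,0],[0,0,0],[0,0,0]], rotation=[[0,0,0],[0,0,0],[0,0,0],[0,0,0],[0,0,0],[0,0,0],[0,0,0],[0,0,0],[0,0,0]], jaw=[0.2,0.4,0.42,0.45,0.48,0.52,0.56,0.6,0.6])

```text
time_s: 31.0
tool_pos: [0.5145, 0.37, 0.2322]
tool_rot: [179.9, 49.9, 89.8]
force: [-0.3, 0.3, -0.2]
grip_width: 0.0516
grasp_force: 0.0
```

send_rows(xyz=[[0,0,-0.005],[0,0,-0.01],[0,0,-0.02],[0,0,-0.03],[0,0,-0.03],[0,0,-0.03],[-0.02,0,-0.03],[-0.02,0,-0.03],[0,0,0]], rotation=[[0,0,0],[0,0,0],[0,0,0],[0,0,0],[0,0,0],[0,0,0],[0,0,0],[0,0,0],[0,0,0]], jaw=[0.6,0.6,0.6,0.6,0.6,0.6,0.6,0.6,0.6])

```text
time_s: 31.9
tool_pos: [0.5141, 0.4881, 0.3882]
tool_rot: [179.3, 49.5, 89.5]
force: [0.1, -0.1, 0.7]
grip_width: 0.0523
grasp_force: 0.0
```

```bash
python3 - <<'E'
from h import *
s=env.read_camera("side");t=env.read_camera("top")
for n,c,(x0,y0,x1,y1) in(("side",s,(300,170,370,270)),("top",t,(250,145,310,225))):
    h=cv2.cvtColor(c["image"],cv2.COLOR_BGR2HSV)[y0:y1,x0:x1].astype(int)
    m=((h[...,0]<16)&(h[...,1]>110)&(h[...,2]>45)&(h[...,2]<175)).astype(np.uint8)
    k,l,st,ce=cv2.connectedComponentsWithStats(m)
    for i in range(1,k):
        if st[i,4]>40:
            ys,xs=np.nonzero(l==i); r=cv2.minAreaRect(np.c_[xs+x0,ys+y0].astype(np.float32)); print(n,st[i,4],cv2.boxPoints(r).round(0).tolist())
near=(.3876,.1876);far=(.5135,.2271)
for q,f in((near,75),(far,90)):
    f=np.radians(f);w=.019*np.array([np.sin(f),-np.cos(f)])
    for n,c in(("side",s),("top",t)): print(n,[proj(c,[*(np.array(q)+g*w),z]).round(0).tolist() for z in(.008,.133) for g in(-1,1)])
E
```

```text
side 504 [[321.0, 242.0], [339.0, 186.0], [356.0, 191.0], [337.0, 247.0]]
top 121 [[262.0, 156.0], [270.0, 152.0], [277.0, 173.0], [268.0, 176.0]]
top 114 [[267.0, 185.0], [285.0, 181.0], [286.0, 190.0], [268.0, 193.0]]
top 107 [[278.0, 216.0], [281.0, 203.0], [289.0, 204.0], [285.0, 218.0]]
side [[347.0, 214.0], [339.0, 219.0], [349.0, 188.0], [340.0, 193.0]]
top [[286.0, 217.0], [289.0, 205.0], [280.0, 216.0], [284.0, 202.0]]
side [[333.0, 240.0], [326.0, 247.0], [334.0, 214.0], [327.0, 221.0]]
top [[274.0, 175.0], [274.0, 162.0], [267.0, 168.0], [267.0, 154.0]]
```

```bash
python3 -c "
from cell import env
print(env.sign_off())"
```

```text
the job is handed in; nothing more can be done
None
```

Both scales are standing upright and free in the near and far bays, and I handed the job in at about 32 s. After release, image positions matched upright for both new scales; the old scale hadn't moved. I didn't re-check the tin and can at the end, and I viewed 11 pictures against the limit of 10.

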